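# Probe the empty bore of a riser foot and fit the post that stands level

## Task

The dark wooden riser foot has lost one of its two posts. Take the red-handled depth rod, feel with it how deep the empty bore is by pressing its tip lightly on the bottom for a moment, and stand it back in its own hole in the rack. Then take the one spare post that will end level with the post still in the foot and push it gently but fully home in the bore, until you feel it press on the bottom for a moment; never bottom a wrong post in it, press nothing hard, and leave all other things where they are.

Things in the scene. Friction and masses are not known exactly. Their poses are not given: they have to be found in the camera images.
- stand: the riser foot: dark wooden block fixed to the counter, 64 x 200 x 60 mm (x, y, z); origin at the centre of its underside, z up. One 16 mm bright metal post is glued in at y = +55 mm and rises 55 mm above the wood; the empty bore is at y = -55 mm.
- bore_mouth (a point): centre of the empty bore's mouth, at the height of the block's upper face (60 mm above the counter); axes as the stand's. The bore is 17.2 mm wide with a 1.5 mm chamfer; its flat bottom, a firm rubber pad (about 5 N per mm), lies 24, 36 or 48 mm below the mouth (differs from start to start and is not told)
- catch_tip (a point): tip of a brass spring ball in the bore's +x wall (stand's axes), 10 mm below the mouth and 6 mm from the bore's axis. It grips a post that goes in: pushing it past the ball and on down takes roughly 1 to 6 N all the way, so a post does not fall home by itself. The depth rod clears the ball if kept near the axis
- fixed_top (a point): centre of the flat top of the fixed post, 55 mm above the block's upper face; axes as the stand's
- rack: pale wooden rack fixed to the counter, 60 x 250 x 40 mm (x, y, z), origin at the centre of its underside, z up. Four holes 30 mm deep in a row along its y axis: at y = -95, -35 and +25 mm (18 mm wide, the three spare posts in any order) and at y = +100 mm (12 mm wide, the depth rod); their rims have a 2 mm chamfer
- rod_hole (a point): centre of the mouth of the depth rod's hole in the rack, at the rack's upper face (40 mm above the counter)
- depth_rod: depth rod, 140 mm long, upright in the rack: a steel rod 10 mm thick, its upper 50 mm a red round handle 18 mm thick; black rings 24, 36 and 48 mm above the tip; origin at the centre of its lower tip, z along the rod toward the handle; 60 g or so
- post_short: bright metal post, 16 mm thick, 79 mm long (fits the 24 mm deep bore); foot chamfered 2 mm; upright in the rack; origin at the centre of its foot, z towards its top; 60 g or so
- post_medium: the same, 91 mm long (fits the 36 mm deep bore)
- post_long: the same, 103 mm long (fits the 48 mm deep bore)
- top_short (a point): centre of the top face of post_short
- top_medium (a point): centre of the top face of post_medium
- top_long (a point): centre of the top face of post_long
- mustard_jar_0: mustard jar with a white lid, 72 mm wide, 94 mm high, bystander; origin under its centre
- mustard_jar_1: another such jar, bystander; origin under its centre
Mind the look-alikes: they are no part of the job. What is shaped like the post_medium but blue or purple is not meant. There is more than one size of the stand; the job needs the larger.

How it is judged (in metres and radians):
On the way, in this order (a step that is already met when the one before it is completed fails the run):
1. the tip of the depth rod presses on the bottom of the empty bore (horizontal distance between depth_rod and bore_mouth below 0.008 m and z of depth_rod in the frame of bore_mouth below -0.02 m and (contact force between depth_rod and pad_a_c0 above 1 N or contact force between depth_rod and pad_b_c0 above 1 N or contact force between depth_rod and pad_c_c0 above 1 N)), for 0.2 s.
2. the post of the right length is pressed onto the bottom of the bore ((contact force between post_short and pad_a_c0 above 2 N or contact force between post_medium and pad_b_c0 above 2 N or contact force between post_long and pad_c_c0 above 2 N)), for 0.1 s.
At the end, for the whole second after the job is handed in: a post stands in the bore, upright within 0.06 rad, centred within 4 mm, its top level with the fixed post within 3 mm; the depth rod stands at the bottom of its own hole, the two other posts in theirs (within 8 mm of the start, upright) (((horizontal distance between each of top_short, post_short and bore_mouth below 0.004 m and z of top_short in the frame of fixed_top between -0.003 and 0.003 m and angle between post_short's own z axis and vertical below 0.06 rad and linear speed of post_short below 0.01 m/s and z of each of post_medium, post_long in the frame of rack below 0.014 m and angle between each of post_medium, post_long's own z axis and vertical below 0.15 rad and distance of each of post_medium, post_long from where it was at the start of the episode below 0.008 m) or (horizontal distance between each of top_medium, post_medium and bore_mouth below 0.004 m and z of top_medium in the frame of fixed_top between -0.003 and 0.003 m and angle between post_medium's own z axis and vertical below 0.06 rad and linear speed of post_medium below 0.01 m/s and z of each of post_short, post_long in the frame of rack below 0.014 m and angle between each of post_short, post_long's own z axis and vertical below 0.15 rad and distance of each of post_short, post_long from where it was at the start of the episode below 0.008 m) or (horizontal distance between each of top_long, post_long and bore_mouth below 0.004 m and z of top_long in the frame of fixed_top between -0.003 and 0.003 m and angle between post_long's own z axis and vertical below 0.06 rad and linear speed of post_long below 0.01 m/s and z of each of post_short, post_medium in the frame of rack below 0.014 m and angle between each of post_short, post_medium's own z axis and vertical below 0.15 rad and distance of each of post_short, post_medium from where it was at the start of the episode below 0.008 m)) and z of depth_rod in the frame of rack below 0.014 m and angle between depth_rod's own z axis and vertical below 0.15 rad and horizontal distance between depth_rod and rod_hole below 0.008 m); the robot touches nothing.
It fails at once if the depth rod is pressed on the foot or the bottom of its bore with more than 16 N (contact force between depth_rod and pad_a_c0 above 16 N or contact force between depth_rod and pad_b_c0 above 16 N or contact force between depth_rod and pad_c_c0 above 16 N or contact force between depth_rod and stand above 16 N).
It fails at once if a post is pressed on the foot or on the bottom of its bore with more than 24 N (contact force between any of post_short, post_medium, post_long and pad_a_c0 above 24 N or contact force between any of post_short, post_medium, post_long and pad_b_c0 above 24 N or contact force between any of post_short, post_medium, post_long and pad_c_c0 above 24 N or contact force between any of post_short, post_medium, post_long and stand above 24 N).
It fails at once if a post of the wrong length touches the bottom of the bore (contact force between any of post_short, post_long and pad_b_c0 above 0.3 N or contact force between any of post_short, post_medium and pad_c_c0 above 0.3 N or contact force between any of post_medium, post_long and pad_a_c0 above 0.3 N).
It fails at once if a mustard jar is moved by more than 20 mm (distance of any of mustard_jar_0, mustard_jar_1 from where it was at the start of the episode above 0.02 m).
It also fails if it takes over 72 s, if anything falls off the work surface, if the arm or the gripper's body presses on something with over 40 N, if the wrist force passes 120 N, or if a joint passes its speed limit or range.

## Robot

A 6-joint arm with a two-finger parallel gripper is mounted at the origin on a cart in front of the work surface, level with it; the furniture and walls round the work are solid. World frame = base frame: x ahead of the robot, y to its left, z up, the work surface at z = 0. Lengths are in mm, angles in degrees, forces in N, time in s.
With the tool pointing down it reaches from about 300 to 850 mm from the base axis. Payload 4.2 kg.
Tool frame: the origin (TCP) lies at the very end of the fingers, on their centre line; the grasp point (between the pads) lies 19 mm behind it; z points along the fingers, y is the line along which they close (so a half turn about z gives the same grasp; the last joint's range is limited). The gripper opens to 91 mm and grips with 3 to 60 N. Pads are 32 mm wide; open, the fingers measure 118 mm over their backs; the gripper's body (76 mm by 178 mm) begins 60 mm behind the grasp point.
Start: joints at [-72.938, 18.312, 89.639, -0, 72.044, -1.146], TCP at [179.678, -546.223, 213.976] pointing down, gripper open.
Joint ranges: [-177.97, 177.97], [-48.28, 115.42], [12.27, 149.76], [-77.06, 257.06], [2.81, 150.46], [-146.56, 146.56]. Speed limits (degrees/s): [147.25, 147.25, 180, 180, 180, 180].

## Interface

Orientations are given as [roll, pitch, yaw] about the fixed x, y, z axes, in that order (R = Rz(yaw) Ry(pitch) Rx(roll)).
In Python, from workcell import env, eyes gives the robot as it stands.
- The arm moves only by the tool send_rows, never from a script. Its argument "targets" is text: rows parted by semicolons, each of 7 numbers parted by spaces: the shift along the tool's x, y, z in m, then the turn, a rotation vector about the tool's x, y, z in degrees, then the opening in per cent of the stroke, from 0 (shut) to 100 (fully open). A call has 1 to 12 rows; each row is the pose to reach, as a shift and turn from the pose commanded when the call began, along the tool's axes at that moment; what a row does not reach only later rows make up. A row lasts 1/12 s, in which the tool goes at most 41.7 mm and 7.16 degrees, less where a joint would pass 70% of its speed; a pose out of reach is approached as far as the arm can. A call with a gripper value outside its range is refused whole. The fingers move at their own pace and stop on an object; "grip_force" is the grip in N (left out, the last holds). Time passes only in rows, so rows that repeat a pose let the fingers close. It gives the time, the measured TCP pose, the force, the opening and the grip force at its end, in the units of the state.
- env.state(): the state, without advancing time (a new reading comes with each control period).
- eyes.grab_frame(name): name is "scene" or "top" or "wrist"; returns a dict with "image" (400x640x3 uint8, blue, green, red), "fovy" (degrees; the focal length in pixels is half the picture's height over the tangent of half this angle, whatever the lens; pixels are square), "cx", "cy" (the principal point, pixels), "D" ([k1, k2, p1, p2, k3] as OpenCV has them; the pictures are not rectified), "eye" and "attitude" of the camera in the world. Camera axes: x right, y up, looking along -z (the intrinsics and any distortion apply to the point x, -y, -z); pixel columns grow to the right and rows downward; lengths in mm; the calibration is good to about 2 mm. A picture is of the moment at which its call begins. There is no depth.
- env.job_done(): hands the job in; it is judged then, once.
The state is a dict: "time_s": time; "qpos": joint angles; "qvel": joint speeds; "effort": joint torques, N m; "ee_pos": TCP position; "ee_rot": TCP orientation; "force": force on the tool from outside, world axes, zero at the start; "torque": the same for the moment, N m; "gripper_width": finger opening in mm; "gripper_force": force on a finger pad.
Only numpy, scipy, OpenCV 4.12 (cv2) and the standard library are available. Lean on these libraries where they do the work, as an engineer would, in place of code of your own. Each camera call takes 0.05 s, during which the arm holds its last target. There are 200 camera calls.

## Working session

There is one attempt and no reset: what is moved stays moved. The work goes in short steps, Python scripts to look and compute and a tool call to move; the robot and the scene stay as the last step left them, time stands still between calls to the robot, and variables do not carry over. Pictures are saved under pics/ and viewed, at most 11 in all, crops included, and the job is handed in when it is done.

Besides the shell and the picture viewer there is one more tool, called after "Request:" as name(argument=value, ...) on one line, values as JSON. send_rows: Moves the arm, as the interface text tells. Its arguments: {"type":"object","properties":{"targets":{"type":"string"},"grip_force":{"type":"number"}},"required":["targets"]}

```bash
mkdir -p pics; cat > h.py <<'E'
import numpy as np, cv2
from workcell import env, eyes
from scipy.spatial.transform import Rotation as R
def grab(n,save=None):
    f=eyes.grab_frame(n)
    if save: cv2.imwrite('pics/'+save,f['image'])
    return f
def cam(f):
    h=f['image'].shape[0]; fl=h/2/np.tan(np.radians(f['fovy'])/2)
    K=np.array([[fl,0,f['cx']],[0,fl,f['cy']],[0,0,1.]])
    return K,np.array(f['D'],float),R.from_euler('xyz',f['attitude'],degrees=True).as_matrix() if np.size(f['attitude'])==3 else np.array(f['attitude']).reshape(3,3),np.array(f['eye'],float)
def ray(f,uv):
    K,D,A,e=cam(f)
    p=cv2.undistortPoints(np.array(uv,float).reshape(-1,1,2),K,D).reshape(-1,2)
    return e,(A@np.c_[p[:,0],-p[:,1],-np.ones(len(p))].T).T
def onz(f,uv,z):
    e,d=ray(f,uv); return e+d*((z-e[2])/d[:,2])[:,None]
def proj(f,P):
    K,D,A,e=cam(f); c=(np.array(P,float).reshape(-1,3)-e)@A
    return cv2.projectPoints(c*[1,-1,-1],np.zeros(3),np.zeros(3),K,D)[0].reshape(-1,2)
E
python3 - <<'E'
from h import *
for n in('scene','top'):
    f=grab(n,n+'0.png'); print(n,{k:f[k] for k in f if k!='image'})
print(env.state())
E
```

```text
scene {'fovy': 48.78690617789547, 'cx': 316.04312899400895, 'cy': 197.50907799697268, 'D': array([0.02603642, 0.        , 0.        , 0.        , 0.        ]), 'eye': array([-199.58585094,  419.02389904,  483.87751341]), 'attitude': array([  65.53019593,   -0.59494096, -117.22587607])}
top {'fovy': 49.10540437218157, 'cx': 315.3183316961875, 'cy': 196.68100473120228, 'D': array([-0.06508969,  0.        ,  0.        ,  0.        ,  0.        ]), 'eye': array([ 384.27157093,   33.81736427, 1054.24185436]), 'attitude': array([ 11.45235293,  -0.77950497, -91.2103729 ])}
{'time_s': 0.1, 'qpos': array([-7.29371302e+01,  1.83459102e+01,  8.96972349e+01,  1.46323829e-03,
        7.20449293e+01, -1.14641190e+00]), 'qvel': array([ 0.09139337, -0.11345536, -0.20695744, -0.04544607, -0.06917068,
        0.00115303]), 'effort': array([ 4.10685807e-04, -4.13332808e+01, -2.32509899e+01,  7.29405787e-02,
        4.22856014e-02, -4.69420274e-05]), 'ee_pos': array([ 179.55518691, -545.78128177,  213.23987334]), 'ee_rot': array([-1.79911971e+02, -3.15313385e-03,  1.82088271e+01]), 'force': array([-0.84439882, -0.01932753, -0.45431137]), 'torque': array([-0.04930828, -0.03819051, -0.00359854]), 'gripper_force': 0.0, 'gripper_width': 90.74740511444206}
```

View pics/top0.png

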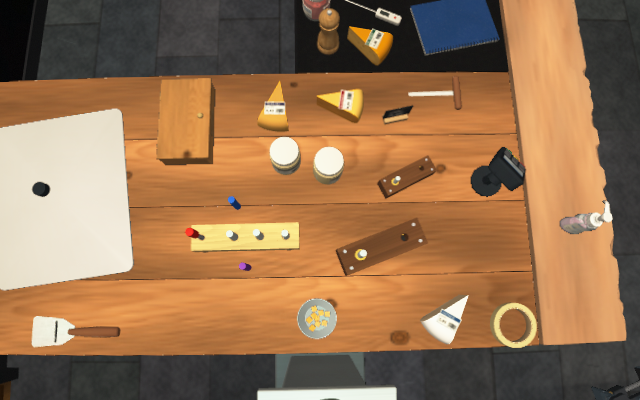

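View pics/scene0.png

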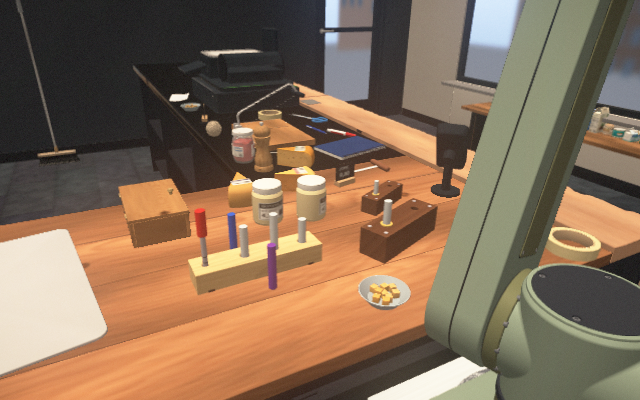

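The top view shows the rack at about (245,236): rod at (191,233), posts at (231,234), (257,233) and (285,233). The larger foot is at (381,246), with its bore at (404,237) and its fixed post at (361,254). The blue (233,202) and purple (244,267) decoys stand beside the rack. In the scene view the rod is at (201,212) and the spare post tops at (244,226), (273,214) and (302,220).

```bash
python3 - <<'E'
from h import *
t=cv2.imread('pics/top0.png'); f=eyes.grab_frame('top'); s=eyes.grab_frame('scene')
hsv=cv2.cvtColor(f['image'],cv2.COLOR_BGR2HSV)
print(hsv[236,270],hsv[245,385],hsv[236,215],hsv[290,200],hsv[270,360])
def rect(x0,y0,x1,y1,lo,hi):
    m=np.zeros(hsv.shape[:2],np.uint8); m[y0:y1,x0:x1]=cv2.inRange(hsv[y0:y1,x0:x1],lo,hi)
    m=cv2.morphologyEx(m,cv2.MORPH_CLOSE,np.ones((9,9)))
    m=cv2.morphologyEx(m,cv2.MORPH_OPEN,np.ones((5,5)))
    c=max(cv2.findContours(m,0,1)[0],key=cv2.contourArea); return cv2.boxPoints(cv2.minAreaRect(c))
a=hsv[236,270].astype(int); b=hsv[245,385].astype(int)
r=rect(170,205,315,265,(18,60,120),(35,255,255)); print(r)
P=onz(f,r,40)[:,:2]; print(P.round(1),P.mean(0),[np.linalg.norm(P[i]-P[i-1]).round(1) for i in range(4)])
r=rect(325,205,440,290,(0,60,20),(15,255,130)); print(r)
P=onz(f,r,60)[:,:2]; print(P.round(1),P.mean(0),[np.linalg.norm(P[i]-P[i-1]).round(1) for i in range(4)])
print('bore',onz(f,[404,237],60),'fixed',onz(f,[361,254],115),'rod top',onz(f,[190,232],150))
print('posts',onz(f,[[231,233],[257,232.5],[285,233]],100))
a=cv2.resize(f['image'][190:290,170:440],None,fx=2.9,fy=2.9,interpolation=cv2.INTER_CUBIC)
b=cv2.resize(s['image'][190:300,180:450],None,fx=2.9,fy=2.9,interpolation=cv2.INTER_CUBIC)
cv2.imwrite('pics/c.png',np.vstack([a[:270],b[:315]])); 
E
```

```text
[ 24 115 250] [ 13 160 116] [ 24 116 248] [ 14 166 223] [ 13 165 173]
[[190.40161 224.26973]
 [297.97134 221.76811]
 [298.59296 248.49785]
 [191.02322 250.99947]]
[[529.  309.1]
 [530.4  57.5]
 [468.   56.9]
 [466.6 305.7]] [498.51172384 182.28221988] [np.float64(62.5), np.float64(251.6), np.float64(62.3), np.float64(248.8)]
[[332.34482 250.86209]
 [416.82755 217.069  ]
 [430.06894 250.17245]
 [345.5862  283.96555]]
[[ 459.5  -19.9]
 [ 533.  -217.6]
 [ 456.1 -243.1]
 [ 385.1  -47.4]] [ 458.41323087 -132.00127104] [np.float64(79.4), np.float64(210.9), np.float64(81.1), np.float64(208.2)]
bore [[ 487.52599816 -184.91073146   60.        ]] fixed [[447.36417048 -78.06255853 115.        ]] rod top [[497.1082378  279.55908952 150.        ]]
posts [[499.62132995 202.92669131 100.        ]
 [499.70963577 145.99471194 100.        ]
 [497.48290961  84.76522413 100.        ]]
```

View pics/c.png

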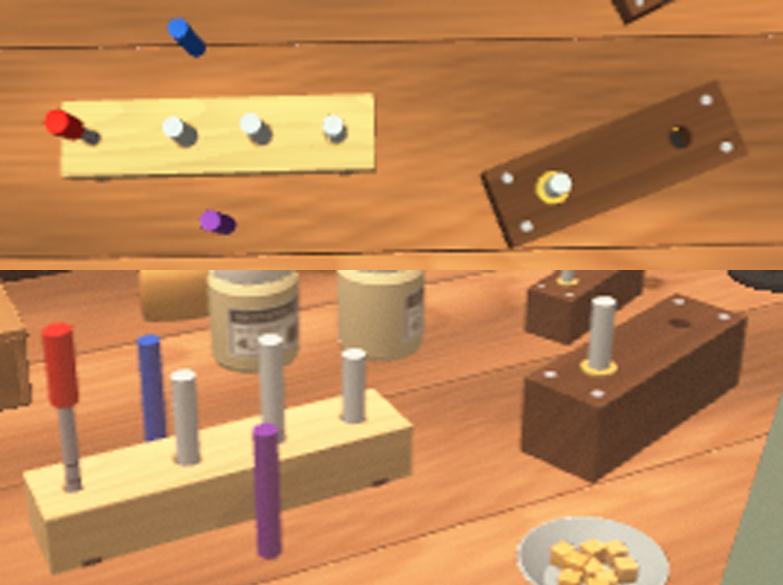

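The crop shows the rod, then medium-, long- and short-looking posts along the rack, and the bore at (404.1,236.9) in the top image. I'll check the post heights and the triangulation with the scene view.

```bash
python3 - <<'E'
from h import *
f=eyes.grab_frame('top'); s=eyes.grab_frame('scene')
c=np.array([[184,377],[271,342],[353,356],[60,330],[602,303],[680,323+0]],float); c[:,1]-=270
uv=c/2.9+[180,190]
tu=np.array([[174,126],[250,124],[333,125],[58,122],[560,184],[679,136]])/2.9+[170,190]
e1,d1=ray(s,uv);e2,d2=ray(f,tu)
for i,n in enumerate('p1 p2 p3 rod fix bore'.split()):
    A=np.c_[d1[i],-d2[i]]; k=np.linalg.lstsq(A,e2-e1,rcond=None)[0]
    a,b=e1+d1[i]*k[0],e2+d2[i]*k[1]; print(n,((a+b)/2).round(1),np.linalg.norm(a-b).round(1))
st=env.state(); print(st['ee_pos'],st['ee_rot'])
E
```

```text
p1 [499.1 205.8  95.8] 0.2
p2 [498.1 146.5 108.1] 0.6
p3 [499.3  86.2  83.5] 0.5
rod [497.3 280.3 146.1] 0.7
fix [449.4 -82.5 109.8] 1.9
bore [ 487.9 -186.6   55.4] 0.9
[ 179.62770907 -546.09517245  213.69025594] [-1.79972606e+02  6.27011962e-05  1.82087464e+01]
```

Request:
send_rows(targets="0.561 -0.687 0 0 0 -71.8 60;0.561 -0.687 0 0 0 -71.8 60;0.561 -0.687 0 0 0 -71.8 60;0.561 -0.687 0 0 0 -71.8 60;0.561 -0.687 0 0 0 -71.8 60;0.561 -0.687 0 0 0 -71.8 60;0.561 -0.687 0 0 0 -71.8 60;0.561 -0.687 0 0 0 -71.8 60;0.561 -0.687 0 0 0 -71.8 60;0.561 -0.687 0 0 0 -71.8 60;0.561 -0.687 0 0 0 -71.8 60;0.561 -0.687 0 0 0 -71.8 60", grip_force=25)

```text
time_s: 1.3
ee_pos: [359.2, -77.6, 214.3]
ee_rot: [179.9, 0.0, 90.0]
force: [1.6, -1.2, -0.5]
gripper_width: 54.8
gripper_force: 0.0
```

Request:
send_rows(targets="0.345 0.134 0 0 0 0 45;0.345 0.134 0 0 0 0 45;0.345 0.134 0 0 0 0 45;0.345 0.134 0 0 0 0 45;0.345 0.134 0 0 0 0 45;0.345 0.134 0 0 0 0 45;0.345 0.134 0 0 0 0 45;0.345 0.134 0 0 0 0 45;0.345 0.134 0 0 0 0 45;0.345 0.134 0 0 0 0 45;0.345 0.134 0 0 0 0 45;0.345 0.134 0 0 0 0 45")

```text
time_s: 2.3
ee_pos: [492.5, 265.0, 213.5]
ee_rot: [-179.9, 0.1, 90.0]
force: [-0.5, 0.0, 0.2]
gripper_width: 41.2
gripper_force: 0.0
```

```bash
python3 - <<'E'
from h import *
f=grab('wrist','w1.png'); print({k:f[k] for k in f if k!='image'}); print(env.state()['ee_pos'])
E
```

```text
{'fovy': 70.01736985757509, 'cx': 319.24384653741123, 'cy': 199.7024909746682, 'D': array([-0.00865233,  0.        ,  0.        ,  0.        ,  0.        ]), 'eye': array([492.28087782, 344.79618427, 383.38091984]), 'attitude': array([-1.64018555e+01,  7.46136356e-02,  8.62094915e-03])}
[492.46883786 264.49942625 213.7532543 ]
```

View pics/w1.png

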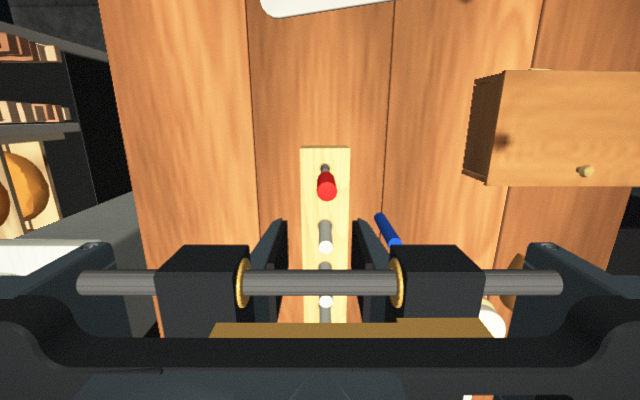

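The wrist view shows the red handle's top disc at about (326,192) and the rack's far end at row 147, columns 301–350.

```bash
python3 - <<'E'
from h import *
f=eyes.grab_frame('wrist'); h=cv2.cvtColor(f['image'],cv2.COLOR_BGR2HSV)
m=cv2.inRange(h,(0,150,60),(6,255,255))|cv2.inRange(h,(174,150,60),(180,255,255)); m[:150]=0;m[230:]=0;m[:,:290]=0;m[:,360:]=0
c=max(cv2.findContours(m,0,1)[0],key=cv2.contourArea); x,y,w,hh=cv2.boundingRect(c); print(x,y,w,hh)
# top disc: lower end; radius w/2
print('rodtop',onz(f,[[x+w/2,y+hh-w/2]],150))
print('rack end',onz(f,[[301,147],[350,147]],40))
m=cv2.inRange(h,(18,60,120),(35,255,255))
for r in(160,205):
  k=np.where(m[r,280:370])[0]+280; print(r,onz(f,[[k[0]-.5,r],[k[-1]+.5,r]],40)[:,:2])
E
```

```text
317 171 20 29
rodtop [[498.5549851  284.06430374 150.        ]]
rack end [[470.20389544 308.58887709  40.        ]
 [528.53316146 308.55293573  40.        ]]
160 [[468.10635716 293.08703474]
 [528.38469545 293.050879  ]]
205 [[468.2184606  236.22710009]
 [528.77219387 236.1968814 ]]
```

Request:
send_rows(targets="0.019 0.006 0 0 0 0 45;0.019 0.006 0 0 0 0 45;0.019 0.006 0 0 0 0 45;0.019 0.006 0.03 0 0 0 45;0.019 0.006 0.06 0 0 0 45;0.019 0.006 0.09 0 0 0 45;0.019 0.006 0.107 0 0 0 45;0.019 0.006 0.107 0 0 0 45;0.019 0.006 0.107 0 0 0 0;0.019 0.006 0.107 0 0 0 0;0.019 0.006 0.107 0 0 0 0;0.019 0.006 0.107 0 0 0 0")

```text
time_s: 3.4
ee_pos: [499.8, 284.8, 108.6]
ee_rot: [179.8, -0.1, 90.0]
force: [-0.7, -0.1, 3.3]
gripper_width: 17.8
gripper_force: 25.5
```

Request:
send_rows(targets="0 0 0 0 0 0 0;0 0 0 0 0 0 0;0 0 0 0 0 0 0;0 0 0 0 0 0 0")

```text
time_s: 3.73
ee_pos: [499.9, 284.9, 108.6]
ee_rot: [179.8, -0.1, 90.0]
force: [-0.2, 0.3, 5.7]
gripper_width: 17.5
gripper_force: 25.0
```

```bash
python3 - <<'E'
from h import *
s=env.state(); print(s['ee_pos'],s['force'],s['torque'],s['gripper_width'])
f=grab('wrist'); 
g=grab('top'); a=f['image'][100:300,220:420]
cv2.imwrite('pics/w2.png',cv2.resize(a,None,fx=3,fy=3))
E
```

```text
[499.89279178 284.93713451 108.57492068] [-0.18744045  0.33438936  5.68030134] [-0.16343426  0.05705587 -0.01915127] 17.50715998352031
```

View pics/w2.png

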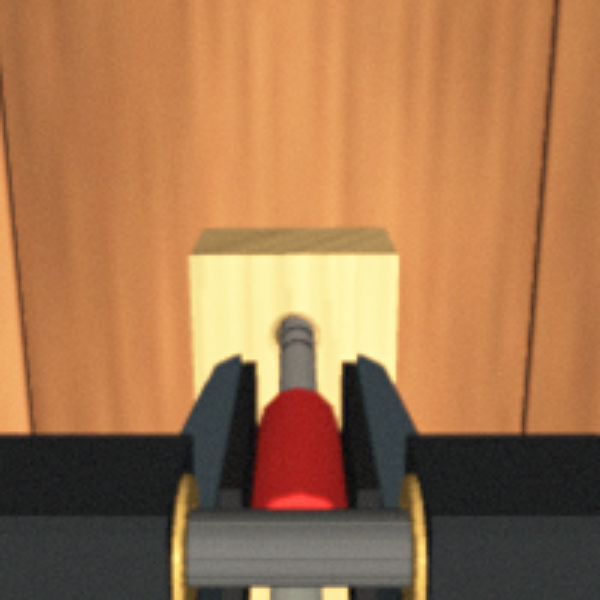

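The rod is gripped (17.5 mm wide), with its lower ring just above the hole at around crop (295,330). The TCP sits 98.6 mm above the tip. Next I lift it.

Request:
send_rows(targets="0 0 -0.010 0 0 0 0;0 0 -0.03 0 0 0 0;0 0 -0.06 0 0 0 0;0 0 -0.095 0 0 0 0;0 0 -0.132 0 0 0 0;0 0 -0.132 0 0 0 0;-0.04 -0.001 -0.132 0 0 0 0;-0.08 -0.002 -0.132 0 0 0 0;-0.12 -0.003 -0.132 0 0 0 0;-0.16 -0.004 -0.132 0 0 0 0;-0.2 -0.005 -0.132 0 0 0 0;-0.235 -0.006 -0.132 0 0 0 0", grip_force=30)

```text
time_s: 4.83
ee_pos: [492.4, 47.3, 239.4]
ee_rot: [180.0, 0.0, 90.0]
force: [1.9, -0.0, -0.4]
gripper_width: 17.5
gripper_force: 30.0
```

Request:
send_rows(targets="-0.04 -0.001 0 0 0 0 0;-0.08 -0.002 0 0 0 0 0;-0.12 -0.003 0 0 0 0 0;-0.16 -0.004 0 0 0 0 0;-0.2 -0.005 0 0 0 0 0;-0.236 -0.006 0 0 0 0 0;-0.236 -0.006 0.02 0 0 0 0;-0.236 -0.006 0.045 0 0 0 0;-0.236 -0.006 0.055 0 0 0 0;-0.236 -0.006 0.055 0 0 0 0;-0.236 -0.006 0.055 0 0 0 0;-0.236 -0.006 0.055 0 0 0 0")

```text
time_s: 5.83
ee_pos: [488.0, -186.3, 185.3]
ee_rot: [179.9, 0.1, 90.1]
force: [-0.9, -0.1, -0.4]
gripper_width: 17.2
gripper_force: 30.0
```

```bash
python3 - <<'E'
from h import *
s=env.state(); print(s['ee_pos'],s['force'],s['torque'],s['gripper_width'])
f=grab('wrist','w3full.png'); print(f['eye'],f['attitude'])
cv2.imwrite('pics/w3.png',cv2.resize(f['image'][100:300,220:420],None,fx=3,fy=3))
print(proj(f,[[487.7,-186,60]]), proj(f,[s['ee_pos']-[0,0,98.6]]))
E
```

```text
[ 488.00266737 -186.34218424  185.27827238] [-0.91830962 -0.0974223  -0.37550464] [-0.00196142 -0.06668432  0.02021469] 17.173158227703368
[ 487.17651349 -106.61314157  355.20657713] [-16.38870294  -0.11927455   0.03592123]
[[319.11227078 193.0392993 ]] [[319.46521299 200.44043792]]
```

View pics/w3.png

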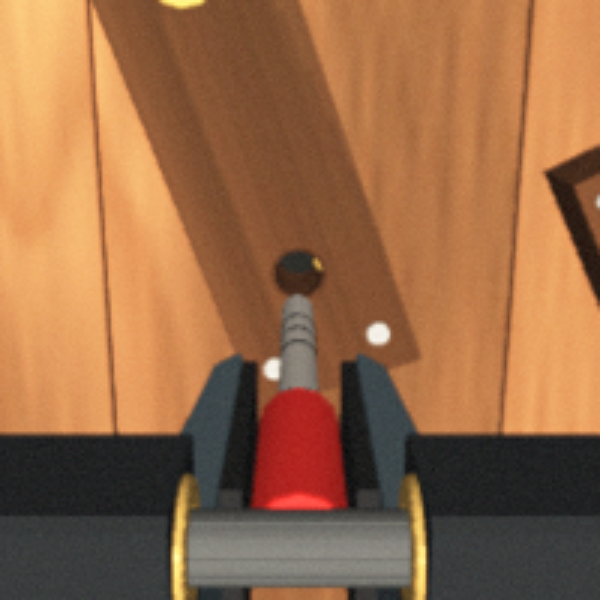

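The crop shows the bore at (299,273) with its brass ball on the upper right, and the rod tip's lower rim at about row 294, column 298. I'll measure both more precisely.

```bash
python3 - <<'E'
from h import *
f=eyes.grab_frame('wrist'); im=f['image']; g=cv2.cvtColor(im,cv2.COLOR_BGR2GRAY); h=cv2.cvtColor(im,cv2.COLOR_BGR2HSV)
np.set_printoptions(linewidth=250)
print('gray cols310-330'); 
for r in range(180,208): print(r,g[r,308:332], h[r,320,1])
E
```

```text
gray cols310-330
180 [94 97 97 95 89 94 92 93 95 90 93 91 82 87 86 90 91 87 92 86 89 94 90 92] 165
181 [ 97 100  93  99  94  90  93  94  95  93  87  92  90  87  91  93  86  91  88  83  91  94  92  90] 157
182 [ 98 100  97  93  93  92  91  91  94  87  84  87  83  84  86  91  94  92  87  90  83  89  91  93] 160
183 [99 96 98 94 97 90 85 82 71 68 61 67 62 68 74 78 89 95 92 83 85 85 96 93] 147
184 [102 101 101  99  94  80  67  57  53  50  46  46  49  49  58  64  79  89  89  90  86  86  85  94] 57
185 [105 101  94  96  88  71  54  46  45  47  48  44  43  46  50  50  56  73  77  89  90  88  90  89] 35
186 [105  99 101  91  73  60  47  48  47  44  47  43  48  43  41  51  83 109  81  82  89  89  90  90] 26
187 [104 100  94  78  61  47  48  47  43  43  43  48  44  40  42  54 111 168 132  80  89  90  86  91] 6
188 [100  99  93  71  50  44  44  49  48  45  44  42  43  48  41  46  89 160 168  84  79  86  82  90] 35
189 [106  99  93  68  43  47  47  46  45  45  46  47  46  41  50  40  57 100 128  82  85  91  88  88] 16
190 [97 98 83 59 38 44 50 50 44 47 48 46 46 47 46 42 39 47 60 61 76 85 85 87] 
[... 1022 characters left out ...]
10 124 131 133 137 131 134 129 114  96  94  91  94  84  92  90  97] 35
202 [ 88  83  90  98 100 102  99 113 126 124 137 136 135 134 131 119 100  98  97  91  91  88  86  94] 33
203 [ 90  88  89  95  99 103  96 110 125 125 131 134 134 132 128 117  97  94  94  92  94  88  87  95] 33
204 [ 92  87  89  95  99 104  99 111 114 101  92 103 114 114 126 117 101  97  96  93  94  90  88  89] 32
205 [ 88  88  88  92  98  98  99 106  95  92 109 117 105  99  97 112 100  94  98  95  92  92  90  91] 30
206 [ 91  93  85  91  98  95  90  90 117 117 129 136 129 126 109  96 102 102 100  97  93  88  91  90] 34
207 [ 89  89  87  86  92  92  87 112 122 130 131 136 135 132 130 107  94  96  97  99  92  90  90  91] 32
```

```bash
python3 - <<'E'
from h import *
f=eyes.grab_frame('wrist'); g=cv2.cvtColor(f['image'],cv2.COLOR_BGR2GRAY); s=env.state(); p=s['ee_pos']; print(p)
print(g[196:226,317:321].mean(1).round(0))
tz=p[2]-98.6
for dy in(0,-1,-2,-3): print(dy,proj(f,[[p[0],p[1]+dy+5,tz+k] for k in(0,24,36,48,90)])[:,1].round(1))
print('bore',onz(f,[[319.4,190.6]],58.5)); print('rod col',onz(f,[[319.4,203]],tz))
E
```

```text
[ 487.88459906 -186.38758942  185.26025213]
[ 48.  57. 104. 130. 133. 132. 135. 132. 102. 107. 130. 132. 104.  98.
 126. 133. 131.  83. 113. 130. 134. 133. 134. 131. 131. 133. 134. 133.
 132. 134.]
0 [195.5 202.7 206.8 211.3 231.3]
-1 [196.5 203.7 207.9 212.4 232.7]
-2 [197.5 204.8 209.  213.6 234. ]
-3 [198.4 205.9 210.1 214.8 235.4]
bore [[ 488.08968868 -183.7803156    58.5       ]]
rod col [[ 488.00859158 -189.06119208   86.66025213]]
```

Request:
send_rows(targets="0.0043 -0.0003 0 0 0 0 0;0.0043 -0.0003 0 0 0 0 0;0.0043 -0.0003 0.01 0 0 0 0;0.0043 -0.0003 0.02 0 0 0 0;0.0043 -0.0003 0.028 0 0 0 0;0.0043 -0.0003 0.036 0 0 0 0;0.0043 -0.0003 0.042 0 0 0 0;0.0043 -0.0003 0.046 0 0 0 0;0.0043 -0.0003 0.046 0 0 0 0;0.0043 -0.0003 0.046 0 0 0 0")

```text
time_s: 6.82
ee_pos: [486.8, -182.3, 137.7]
ee_rot: [-180.0, -0.0, 90.0]
force: [0.3, -0.1, -0.5]
gripper_width: 17.3
gripper_force: 30.0
```

Request:
send_rows(targets="0 0 0.001 0 0 0 0;0 0 0.002 0 0 0 0;0 0 0.003 0 0 0 0;0 0 0.004 0 0 0 0;0 0 0.005 0 0 0 0;0 0 0.0056 0 0 0 0;0 0 0.0056 0 0 0 0;0 0 0.0056 0 0 0 0;0 0 0.0056 0 0 0 0")

```text
time_s: 7.57
ee_pos: [486.8, -182.2, 132.4]
ee_rot: [180.0, 0.0, 90.0]
force: [1.0, -0.2, -0.2]
gripper_width: 17.6
gripper_force: 30.0
```

Request:
send_rows(targets="0 0 0.002 0 0 0 0;0 0 0.004 0 0 0 0;0 0 0.006 0 0 0 0;0 0 0.007 0 0 0 0;0 0 0.008 0 0 0 0;0 0 0.009 0 0 0 0;0 0 0.010 0 0 0 0;0 0 0.0107 0 0 0 0;0 0 0.0112 0 0 0 0;0 0 0.0112 0 0 0 0;0 0 0.0112 0 0 0 0")

```text
time_s: 8.48
ee_pos: [487.0, -182.3, 121.6]
ee_rot: [180.0, 0.0, 90.0]
force: [-0.5, -0.1, 4.8]
gripper_width: 17.6
gripper_force: 30.0
```

Contact shows 4.8 N at a tip depth of about 37 mm, so the bore is 36 mm deep and needs the medium post. I'll hold briefly, then take the rod back.

Request:
send_rows(targets="0 0 0 0 0 0 0;0 0 0 0 0 0 0;0 0 0 0 0 0 0;0 0 -0.01 0 0 0 0;0 0 -0.025 0 0 0 0;0 0 -0.05 0 0 0 0;0 0 -0.085 0 0 0 0;0 0 -0.119 0 0 0 0;0 0 -0.119 0 0 0 0;0.04 0.001 -0.119 0 0 0 0;0.08 0.002 -0.119 0 0 0 0;0.12 0.003 -0.119 0 0 0 0")

```text
time_s: 9.48
ee_pos: [489.4, -61.3, 239.9]
ee_rot: [-180.0, -0.0, 89.9]
force: [0.4, 0.9, -1.2]
gripper_width: 17.2
gripper_force: 30.0
```

Request:
send_rows(targets="0.04 0.001 0 0 0 0 0;0.08 0.002 0 0 0 0 0;0.12 0.004 0 0 0 0 0;0.16 0.006 0 0 0 0 0;0.2 0.008 0 0 0 0 0;0.24 0.009 0 0 0 0 0;0.28 0.01 0 0 0 0 0;0.32 0.01 0 0 0 0 0;0.347 0.01 0 0 0 0 0;0.347 0.01 0 0 0 0 0;0.347 0.01 0.03 0 0 0 0;0.347 0.01 0.06 0 0 0 0")

```text
time_s: 10.48
ee_pos: [500.6, 285.7, 180.6]
ee_rot: [179.8, -0.1, 90.1]
force: [0.3, 0.7, -1.4]
gripper_width: 17.4
gripper_force: 30.0
```

```bash
python3 - <<'E'
from h import *
f=grab('wrist'); g=cv2.cvtColor(f['image'],cv2.COLOR_BGR2GRAY); s=env.state(); p=s['ee_pos']; print(p,s['force'],s['gripper_width'])
cv2.imwrite('pics/w4.png',cv2.resize(f['image'][140:240,260:390],None,fx=6,fy=6,interpolation=cv2.INTER_CUBIC))
print(proj(f,[p+[0,-1.9,-98.6],[499,283.4,40]]))
E
```

```text
[496.31541037 282.93249537 172.99661062] [-2.75697684 -1.00788855 -5.79324956] 17.51595092499465
[[315.06580157 202.96914203]
 [317.7639055  192.06297664]]
```

View pics/w4.png

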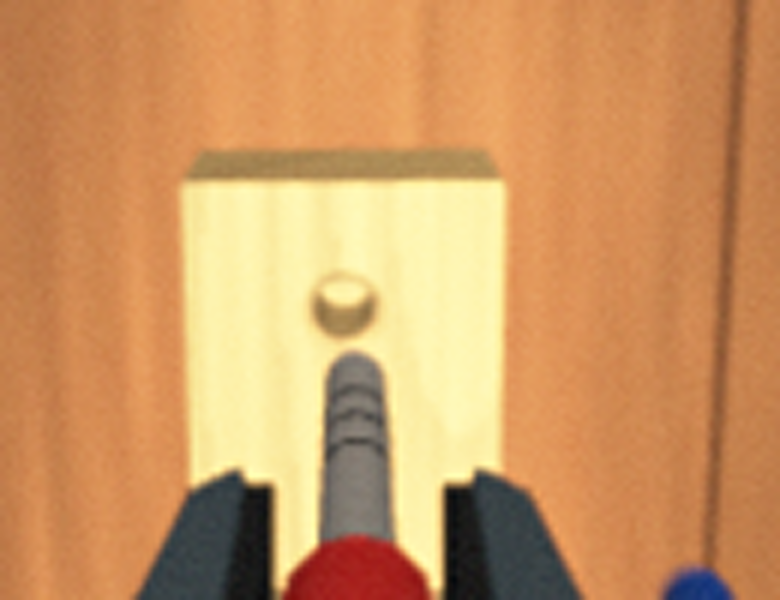

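The crop shows the rod hole at (345,304), the tip's lower rim at about (354,352), and the red handle at the bottom. The arm was still settling, so I let it settle and measure again.

Request:
send_rows(targets="0 0 0 0 0 0 0;0 0 0 0 0 0 0;0 0 0 0 0 0 0;0 0 0 0 0 0 0")

```text
time_s: 10.87
ee_pos: [500.9, 285.0, 182.1]
ee_rot: [179.8, -0.1, 90.0]
force: [0.6, 0.3, -0.0]
gripper_width: 17.0
gripper_force: 30.0
```

```bash
python3 - <<'E'
from h import *
s=env.state(); p=s['ee_pos']; f=grab('wrist'); g=cv2.cvtColor(f['image'],cv2.COLOR_BGR2GRAY); print(p,s['force'],env.state()['ee_pos'],f['eye'])
np.set_printoptions(linewidth=250)
for r in range(182,212): print(r,g[r,306:332])
for dy in(0,-1,-2,-3): print(dy,proj(f,[[p[0],p[1]+dy+5,p[2]-98.6+k] for k in(0,24,36,48)]).round(1).tolist())
E
```

```text
[500.85132486 285.03609819 182.12543928] [ 0.59652417  0.27650726 -0.01882707] [500.67878316 285.00120354 181.93138735] [499.96220535 364.33059825 352.26777301]
182 [236 238 240 240 239 237 236 230 229 229 233 239 241 243 243 240 237 236 235 233 234 239 241 239 242 241]
183 [234 238 239 239 240 238 234 233 230 230 233 239 242 243 242 240 238 237 235 231 231 238 240 238 240 241]
184 [234 238 239 238 240 238 235 231 231 230 231 239 241 242 243 239 237 236 234 233 234 239 240 240 241 242]
185 [234 238 239 239 241 239 235 227 212 199 193 204 215 228 238 239 238 237 235 232 232 239 240 240 241 242]
186 [235 237 239 240 240 238 227 204 196 213 219 219 218 210 216 226 233 237 234 231 233 238 241 241 241 241]
187 [234 237 239 241 239 236 213 202 222 234 236 234 235 233 226 215 217 234 236 234 233 238 241 239 240 242]
188 [235 238 238 238 237 220 200 203 237 241 239 237 239 241 234 202 206 228 236 232 232 239 239 239 240 242]
189 [233 238 237 240 236 208 177 160 208 233 238 237 239 236 209 155 178 212 229 232 232 239 239 240 241 242]
190 [234 239 238 239 235 207 157 128 150 179 200 201 196 18
[... 1931 characters left out ...]
28 231 236 239 241 240 226 107 103 118 108  86  93 104 105 111 110 163 237 236 234 234 233 235 235]
209 [230 230 233 237 239 239 237 199  94  91  89  83  88 110  92  75  93 111 155 224 235 237 234 233 233 235]
210 [230 231 232 237 239 239 237 194  91  88 109 111 118 127 119 111  99  89 147 220 236 235 235 233 235 234]
211 [230 230 231 235 239 240 241 219 101  97 120 124 126 129 129 127 115 103 140 220 237 236 236 233 234 234]
0 [[319.3, 195.8], [319.4, 202.9], [319.5, 207.0], [319.5, 211.5]]
-1 [[319.3, 196.8], [319.4, 204.0], [319.5, 208.1], [319.5, 212.7]]
-2 [[319.3, 197.8], [319.4, 205.1], [319.5, 209.2], [319.5, 213.8]]
-3 [[319.3, 198.8], [319.4, 206.1], [319.5, 210.4], [319.5, 215.0]]
```

```bash
python3 - <<'E'
from h import *
f=eyes.grab_frame('wrist'); p=env.state()['ee_pos']
print('hole',onz(f,[[317.1,190.6]],38),'tip',onz(f,[[319.1,203.2]],p[2]-98.6), p)
E
```

```text
hole [[498.24811964 283.58258975  38.        ]] tip [[500.40928369 282.35405402  83.04102136]] [500.46809217 284.96372483 181.64102136]
```

Request:
send_rows(targets="0.0007 -0.0016 0 0 0 0 0;0.0007 -0.0016 0.01 0 0 0 0;0.0007 -0.0016 0.025 0 0 0 0;0.0007 -0.0016 0.036 0 0 0 0;0.0007 -0.0016 0.04 0 0 0 0;0.0007 -0.0016 0.043 0 0 0 0;0.0007 -0.0016 0.046 0 0 0 0;0.0007 -0.0016 0.049 0 0 0 0;0.0007 -0.0016 0.052 0 0 0 0;0.0007 -0.0016 0.055 0 0 0 0;0.0007 -0.0016 0.055 0 0 0 0")

```text
time_s: 11.88
ee_pos: [498.1, 285.4, 124.6]
ee_rot: [-180.0, 0.0, 90.0]
force: [0.8, 0.3, -1.3]
gripper_width: 17.3
gripper_force: 30.0
```

Request:
send_rows(targets="0 0 0.004 0 0 0 0;0 0 0.008 0 0 0 0;0 0 0.012 0 0 0 0;0 0 0.0145 0 0 0 0;0 0 0.0155 0 0 0 0;0 0 0.0155 0 0 0 0;0 0 0.0155 0 0 0 0")

```text
time_s: 12.47
ee_pos: [498.1, 285.4, 109.5]
ee_rot: [-180.0, 0.0, 90.0]
force: [0.7, -0.0, -0.8]
gripper_width: 17.2
gripper_force: 30.0
```

Request:
send_rows(targets="0 0 0 0 0 0 45;0 0 0 0 0 0 45;0 0 0 0 0 0 45;0 0 0 0 0 0 45;0 0 -0.03 0 0 0 45;0 0 -0.065 0 0 0 45;0 0 -0.075 0 0 0 45;0 0 -0.075 0 0 0 45;-0.04 0 -0.075 0 0 0 45;-0.075 0 -0.075 0 0 0 45;-0.075 0 -0.075 0 0 0 45;-0.075 0 -0.075 0 0 0 45")

```text
time_s: 13.47
ee_pos: [497.4, 209.1, 183.4]
ee_rot: [-179.9, 0.0, 89.9]
force: [-0.5, 0.1, -0.3]
gripper_width: 41.3
gripper_force: 0.0
```

Request:
send_rows(targets="0 0 0 0 0 0 45;0 0 0 0 0 0 45")

```text
time_s: 13.63
ee_pos: [497.9, 211.3, 183.9]
ee_rot: [-179.9, -0.0, 90.0]
force: [-0.0, -0.1, -0.0]
gripper_width: 40.5
gripper_force: 0.0
```

```bash
python3 - <<'E'
from h import *
f=grab('wrist'); p=env.state()['ee_pos']; print(p)
print(proj(f,[[498.4,208.5,101],[498.4,283.5,150]]))
cv2.imwrite('pics/w5.png',f['image'])
E
```

```text
[498.0318161  211.42912824 184.07086177]
[[320.2406918  208.20962589]
 [320.54875803 127.16107899]]
```

View pics/w5.png

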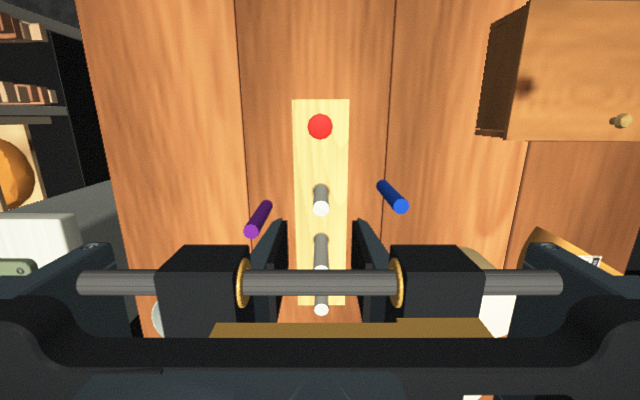

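The wrist view shows the rod back in its hole, upright at (320,127). The medium post's top is at (321,207), within 1 px of the prediction.

Request:
send_rows(targets="-0.002 0.0006 0.03 0 0 0 45;-0.002 0.0006 0.06 0 0 0 45;-0.002 0.0006 0.09 0 0 0 45;-0.002 0.0006 0.11 0 0 0 45;-0.002 0.0006 0.119 0 0 0 45;-0.002 0.0006 0.119 0 0 0 45;-0.002 0.0006 0.119 0 0 0 45;-0.002 0.0006 0.119 0 0 0 0;-0.002 0.0006 0.119 0 0 0 0;-0.002 0.0006 0.119 0 0 0 0;-0.002 0.0006 0.119 0 0 0 0;-0.002 0.0006 0.119 0 0 0 0", grip_force=40)

```text
time_s: 14.68
ee_pos: [499.1, 208.7, 66.5]
ee_rot: [179.9, -0.0, 90.0]
force: [0.6, 0.4, 4.1]
gripper_width: 15.2
gripper_force: 40.0
```

Request:
send_rows(targets="0 0 0 0 0 0 0;0 0 0 0 0 0 0;0 0 0 0 0 0 0;0 0 0 0 0 0 0")

```text
time_s: 15.02
ee_pos: [499.2, 208.7, 66.5]
ee_rot: [179.9, -0.0, 90.0]
force: [-1.0, -0.1, 6.4]
gripper_width: 15.1
gripper_force: 40.0
```

Request:
send_rows(targets="0 0 -0.01 0 0 0 0;0 0 -0.03 0 0 0 0;0 0 -0.06 0 0 0 0;0 0 -0.095 0 0 0 0;0 0 -0.132 0 0 0 0;0 0 -0.132 0 0 0 0;-0.04 -0.001 -0.132 0 0 0 0;-0.08 -0.002 -0.132 0 0 0 0;-0.12 -0.003 -0.132 0 0 0 0;-0.16 -0.004 -0.132 0 0 0 0;-0.2 -0.006 -0.132 0 0 0 0;-0.235 -0.007 -0.132 0 0 0 0")

```text
time_s: 16.02
ee_pos: [490.7, -28.7, 197.5]
ee_rot: [-180.0, 0.0, 90.0]
force: [0.4, -0.4, -0.9]
gripper_width: 15.0
gripper_force: 40.0
```

Request:
send_rows(targets="-0.04 -0.001 0 0 0 0 0;-0.08 -0.002 0 0 0 0 0;-0.12 -0.003 0 0 0 0 0;-0.15 -0.004 0 0 0 0 0;-0.158 -0.004 0 0 0 0 0;-0.158 -0.004 0 0 0 0 0;-0.158 -0.004 0.02 0 0 0 0;-0.158 -0.004 0.04 0 0 0 0;-0.158 -0.004 0.05 0 0 0 0;-0.158 -0.004 0.05 0 0 0 0;-0.158 -0.004 0.05 0 0 0 0;-0.158 -0.004 0.05 0 0 0 0")

```text
time_s: 17.02
ee_pos: [488.6, -184.1, 148.6]
ee_rot: [179.9, 0.0, 90.1]
force: [0.0, -0.7, -0.3]
gripper_width: 15.1
gripper_force: 40.0
```

```bash
python3 - <<'E'
from h import *
s=env.state(); p=s['ee_pos']; f=grab('wrist'); print(p,s['force'],s['gripper_width'],env.state()['ee_pos'])
cv2.imwrite('pics/w6.png',cv2.resize(f['image'][140:260,255:385],None,fx=5,fy=5,interpolation=cv2.INTER_CUBIC))
print(proj(f,[[488.1,-183.8,58.5],p-[0,0,56.5],p+[0,8,-56.5],p+[0,0,34.5]]))
E
```

```text
[ 488.57196222 -184.07660299  148.59797616] [ 0.0188785  -0.7060846  -0.30002498] 15.072708788770425 [ 488.66373836 -184.29961157  148.80713394]
[[319.04932104 202.76017384]
 [319.64434386 214.760388  ]
 [319.65424489 205.67451687]
 [320.12552576 271.37580572]]
```

View pics/w6.png

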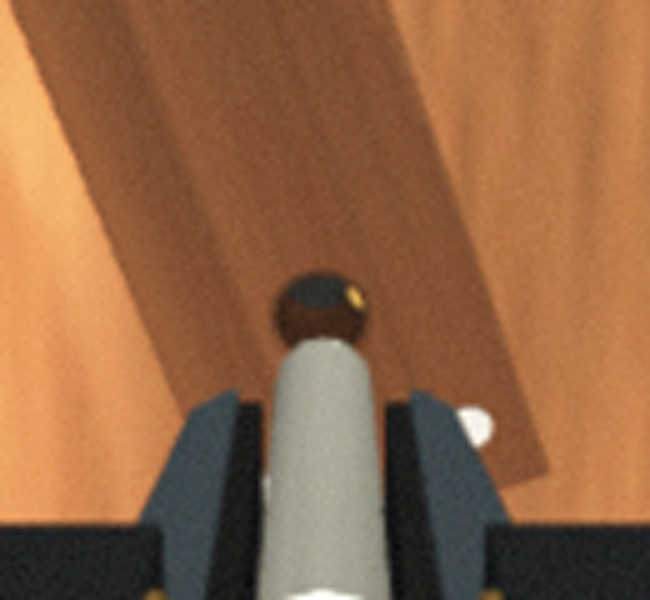

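The crop shows the bore centred at about (322,315) and the post's foot rim at (324,338). The foot is therefore about 1.5 mm short of the bore in y and well aligned in x.

Request:
send_rows(targets="0.0015 -0.0002 0.005 0 0 0 0;0.0015 -0.0002 0.012 0 0 0 0;0.0015 -0.0002 0.02 0 0 0 0;0.0015 -0.0002 0.026 0 0 0 0;0.0015 -0.0002 0.029 0 0 0 0;0.0015 -0.0002 0.031 0 0 0 0;0.0015 -0.0002 0.033 0 0 0 0;0.0015 -0.0002 0.035 0 0 0 0;0.0015 -0.0002 0.036 0 0 0 0;0.0015 -0.0002 0.036 0 0 0 0")

```text
time_s: 17.9
ee_pos: [487.7, -183.2, 111.6]
ee_rot: [180.0, 0.0, 90.0]
force: [1.1, -0.4, -1.4]
gripper_width: 15.3
gripper_force: 40.0
```

Request:
send_rows(targets="0 0 0.0015 0 0 0 0;0 0 0.003 0 0 0 0;0 0 0.0045 0 0 0 0;0 0 0.006 0 0 0 0;0 0 0.0075 0 0 0 0;0 0 0.009 0 0 0 0;0 0 0.0105 0 0 0 0;0 0 0.012 0 0 0 0;0 0 0.012 0 0 0 0;0 0 0.012 0 0 0 0")

```text
time_s: 18.73
ee_pos: [487.5, -183.1, 99.3]
ee_rot: [-180.0, 0.0, 90.0]
force: [-0.3, -1.4, -1.3]
gripper_width: 15.2
gripper_force: 40.0
```

Request:
send_rows(targets="0 0 0.002 0 0 0 0;0 0 0.004 0 0 0 0;0 0 0.006 0 0 0 0;0 0 0.008 0 0 0 0;0 0 0.010 0 0 0 0;0 0 0.012 0 0 0 0;0 0 0.014 0 0 0 0;0 0 0.0155 0 0 0 0;0 0 0.0155 0 0 0 0;0 0 0.0155 0 0 0 0")

```text
time_s: 19.57
ee_pos: [487.6, -183.1, 83.8]
ee_rot: [-180.0, 0.0, 90.0]
force: [0.1, -2.5, -2.2]
gripper_width: 15.5
gripper_force: 40.0
```

```bash
python3 - <<'E'
from h import *
s=env.state(); p=s['ee_pos']; print(p,s['force'],s['torque'])
f=grab('wrist');a=cv2.resize(f['image'][140:280,255:385],None,fx=4,fy=4,interpolation=cv2.INTER_CUBIC)
cv2.imwrite('pics/w7.png',a)
E
```

```text
[ 487.62610354 -183.08200406   83.78897464] [ 0.11424896 -2.48440995 -2.22539382] [-0.6614246  -0.1705961  -0.01692672]
```

View pics/w7.png

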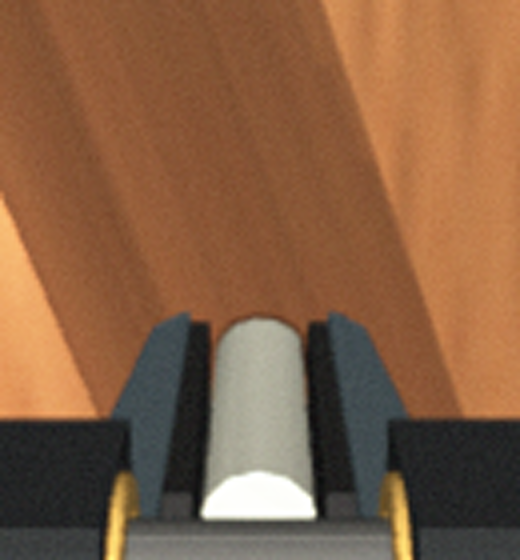

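The post is in the bore, seated cleanly between the fingers. Now the gentle final press.

Request:
send_rows(targets="-0.0004 0 0.0008 0 0 0 0;-0.0004 0 0.0016 0 0 0 0;-0.0004 0 0.0024 0 0 0 0;-0.0004 0 0.003 0 0 0 0;-0.0004 0 0.0035 0 0 0 0;-0.0004 0 0.004 0 0 0 0;-0.0004 0 0.004 0 0 0 0;-0.0004 0 0.004 0 0 0 0")

```text
time_s: 20.28
ee_pos: [487.6, -183.3, 80.2]
ee_rot: [180.0, -0.0, 90.0]
force: [-0.2, -2.1, 1.1]
gripper_width: 15.1
gripper_force: 40.0
```

Request:
send_rows(targets="0 0 0.0004 0 0 0 0;0 0 0.0008 0 0 0 0;0 0 0.0011 0 0 0 0;0 0 0.0011 0 0 0 0;0 0 0.0011 0 0 0 0")

```text
time_s: 20.7
ee_pos: [487.6, -183.4, 79.4]
ee_rot: [180.0, 0.0, 90.0]
force: [-1.1, -0.5, 4.8]
gripper_width: 15.5
gripper_force: 40.0
```

Request:
send_rows(targets="0 0 0 0 0 0 0;0 0 0 0 0 0 0;0 0 0 0 0 0 45;0 0 0 0 0 0 45;0 0 0 0 0 0 45;0 0 0 0 0 0 45;0 0 -0.02 0 0 0 45;0 0 -0.05 0 0 0 45;0 0 -0.085 0 0 0 45;0 0 -0.12 0 0 0 45;0 0 -0.12 0 0 0 45;0 0 -0.12 0 0 0 45")

```text
time_s: 21.7
ee_pos: [488.7, -183.7, 200.9]
ee_rot: [179.8, 0.1, 90.0]
force: [0.9, 0.7, -0.4]
gripper_width: 41.1
gripper_force: 0.0
```

```bash
python3 - <<'E'
from h import *
print(env.state()['ee_pos'])
f=grab('wrist'); s=grab('scene')
a=cv2.resize(f['image'][40:290,200:440],(480,500)); b=cv2.resize(s['image'][190:270,180:450],None,fx=1,fy=1)
c=cv2.resize(s['image'][190:260,350:450],(320,224),interpolation=cv2.INTER_CUBIC); d=cv2.resize(s['image'][190:290,180:340],(320,200),interpolation=cv2.INTER_CUBIC)
r=np.zeros((500,320,3),np.uint8); r[:224]=c; r[230:430]=d
cv2.imwrite('pics/w8.png',np.hstack([a,r]))
E
```

```text
[ 488.68722894 -183.69680516  200.86669604]
```

View pics/w8.png

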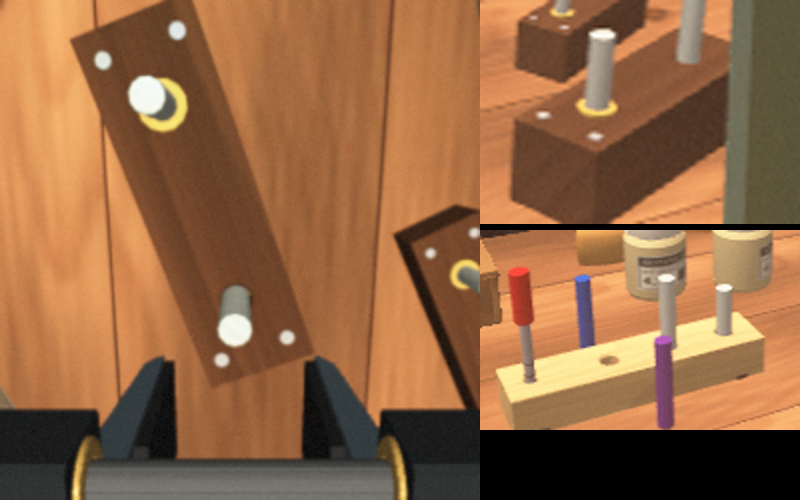

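The picture shows the post upright in the bore with its top at (235,330), the rod and the other two posts standing in the rack, and the gripper clear. I'm handing in.

```bash
python3 -c "
from workcell import env
print(env.job_done())"
```

```text
the job is handed in; nothing more can be done
None
```

The job is handed in, though the judge gave no verdict: the bore measured 36 mm deep, so I put the depth rod back in its hole and pressed the medium post home, about 5 N on the bottom each time.

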